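# Close the vanity's soap reservoir with its screw plug

## Task

The steel refill plug hangs drying in the keyhole slot of the low chrome shaving stand: slide it to the slot's wide end, lift it free and stand it upright on the mouth of the black soap reservoir, with its two lugs resting on the lead-in ramps. Back it off anticlockwise until it drops into the thread start, then run it in clockwise, without forcing it, until the flange is fully home on the rim, and let go. Leave the other things on the vanity where they are.

Things in the scene. Friction and masses are not known exactly. Their poses are not given: they have to be found in the camera images.
- plug_grip (a point): Centre of the paddle grip of the loose steel refill plug (0.10 to 0.19 kg). z up out of the plug, x along the paddle and along the line of the two lugs, y across. Paddle 40 mm along x, 12 mm thick in y, 42 mm tall; this point is 22 mm above the flange's top, 20 mm below the paddle's top, 28 mm above the seat face. It starts hung in the stand's slot, at any yaw.
- plug: The plug; origin at the centre of its seat face, the underside of its flange (54 mm wide, 6 mm thick). Below that: neck 12 mm wide and 12 mm long, then a shank 20 mm wide that tapers to 10 mm at its tip, 45 mm below the seat face. Two round lugs (5 mm thick) stick out of the shank along +x and -x, centred 19.5 mm below the seat face, 33 mm over their tips.
- stand: Low chrome shaving stand, fixed: plate 116 (x) by 64 mm, 4 mm thick, top 70 mm above the counter, on two end legs; nothing above it. Origin on the counter under the plate's centre. Keyhole along x: wide end at x = -30 mm, slot 16 mm wide from there to x = +43 mm. The plug hangs by its flange on the plate, neck through the slot, axis at x = +10 to +32 mm.
- keyhole_wide (a point): Centre of the keyhole's wide end (octagon 42 to 44 mm across) at the plate's top face, 70 mm above the counter; axes as the stand's. Only here do shank and lugs pass upwards.
- tank: Black soap reservoir, fixed: block x from -40 to +75 mm, 80 mm wide, 70 mm tall, low press button at x = +52 mm up to 79 mm. Origin on the counter, on the axis of the round port; z up.
- port (a point): Centre of the port's rim, 80 mm above the counter (neck 46 mm outer, bore 35 mm, 24 mm between the threads, guiding the shank); axes as the tank's. Right-hand two-start quick thread, alike every half turn. Below, a = yaw of plug minus yaw of port, anticlockwise positive, modulo 180 degrees.
- thread_start (a point): One of the two thread starts, an opening 56 degrees wide in the lead-in ramps, on the port's +x side (the other on -x), 15 mm off the axis, 5 mm under the rim. Lugs drop in at a = 0, within 18 degrees; seat face then 8 mm above the rim. From there clockwise it sinks 4 mm per 60 degrees, with 2 mm play; flange home at a = -120, hard stops near -144.
- ramp (a point): Middle of one of the two lead-in ramps, on the port's -y side (the other on +y), 15 mm off the axis, 6 mm under the rim. Each rises 2 mm anticlockwise from a stop to a free edge, where an opening begins. Lugs rest on them at a from -130 to -30 degrees, seat face 15 (low) to 17 mm above the rim. Clockwise they only jam on the stops (a about -130).
- tumbler: Black ceramic tumbler, 72 mm wide, 98 mm tall, bystander. Origin at its underside's centre.
- perfume: Amber glass bottle 50 x 32 mm with a gold-tone cap, 107 mm tall, bystander. Origin at its underside's centre.
- dish: Gold-tone earring dish, 100 mm wide, with a thin post 56 mm tall and a hoop earring, bystander. Origin at its underside's centre.
- brush: Shaving brush standing on its handle, 44 mm wide, 110 mm tall, bystander. Origin at its underside's centre.
- jar: White cream jar with a wooden cap, 64 mm wide, 55 mm tall, bystander. Origin at its underside's centre.
- comb: Rectangular wooden comb lying flat, 45 x 180 x 6 mm, long side along its y axis, bystander. Origin at its underside's centre.
- mirror: Pedestal mirror, fixed, at the back: base 100 mm wide, round disc 150 mm wide facing the robot, 240 mm tall. Origin at its underside's centre.

How it is judged:
By the outcome, as a careful person would: the job done as asked, in the order asked, and still so for the second after the job is handed in, with the robot touching nothing.
It also fails if it takes over 58 s, if anything falls off the work surface, if the arm or the gripper's body presses on something with over 40 N, if the wrist force passes 120 N, or if a joint passes its speed limit or range.

## Robot

A 7-joint arm with a two-finger parallel gripper is mounted at the origin on the work surface. World frame = base frame: x ahead of the robot, y to its left, z up, the work surface at z = 0. Lengths are in m, angles in rad, forces in N, time in s.
With the tool pointing down it reaches from about 0.425 to 0.875 m from the base axis. Payload 4.7 kg.
Tool frame: the origin (TCP) lies where the fingers leave the gripper's body, on its centre line; the fingertips stand 70 mm ahead of it and the grasp point (between the pads) lies 51 mm ahead of it; z points along the fingers, y is the line along which they close (so a half turn about z gives the same grasp; the last joint's range is limited). The gripper opens to 87 mm and grips with 3 to 60 N. Pads are 19 mm wide; open, the fingers measure 117 mm over their backs; the gripper's body (75 mm by 190 mm) begins 51 mm behind the grasp point.
Start: joints at [-1.123, 0.321, -0.07, 1.45, 0.023, 1.371, -0.057], TCP at [0.273, 0.59, 0.292] pointing down, gripper open.
Joint ranges: [-2.86, 2.86], [-0.3, 2.09], [-1.38, 1.24], [0.06, 2.45], [-1.56, 4.7], [0.09, 2.05], [-2.69, 2.69]. Speed limits (rad/s): [2.57, 2.57, 3.14, 3.14, 3.14, 3.14, 3.14].

## Interface

Orientations are given as a rotation vector (axis times angle).
In Python, from bench import get_state, get_image, get_calibration, close_job gives the robot as it stands.
- The arm moves only by the tool send_rows, never from a script. Its argument "rows" is a list of rows, each an object of numbers: "hand": the finger opening in mm, from 0 to 87; "x", "y", "z": the shift along the world's x, y, z in mm; "roll": the turn about the world's z in degrees. A call has 1 to 10 rows; each row shifts and turns the commanded pose from where the row before left it; what a row does not reach is not made up. A row lasts 1/10 s, in which the tool goes at most 50 mm and 8.59 degrees, less where a joint would pass 70% of its speed; a pose out of reach is approached as far as the arm can. A call is refused whole if a number of a shift passes 50 or a number of a turn 8.59, either way. A call with a gripper value outside its range is refused whole. The fingers move at their own pace and stop on an object; "force" is the grip in N (left out, the last holds). Time passes only in rows, so rows that do not move let the fingers close. It gives the time, the measured TCP pose, the force, the opening and the grip force at its end, in the units of the state.
- get_state(): the state, without advancing time (a new reading comes with each control period).
- get_image(name): name is "scene" or "top" or "wrist"; returns the picture (420x560x3 uint8, blue, green, red); there is no depth.
- get_calibration(name): a dict with "mtx" (3x3 intrinsics, pixels), "world_from_camera" (4x4, takes a point from camera to world coordinates). Camera axes: x right, y down, z forward; pixel columns grow to the right and rows downward; lengths in m; the calibration is good to about 2 mm. A picture is of the moment at which its call begins: read the wrist's pose just before it. get_calibration takes no time and is no camera call; for the wrist camera it gives the pose at the moment of the call.
- close_job(): hands the job in; it is judged then, once.
The state is a dict: "time": time; "joint_positions": joint angles; "qd": joint speeds; "joint_torque": joint torques, N m; "position": TCP position; "tool_rot": TCP orientation; "ft_force": force on the tool from outside, world axes, zero at the start; "torque": the same for the moment, N m; "grip_width": opening from 0.0 (shut) to 1.0 (fully open); "grip_force": force on a finger pad.
Only numpy, scipy, OpenCV 4.12 (cv2) and the standard library are available. Lean on these libraries where they do the work, as an engineer would, in place of code of your own. Each camera call takes 0.05 s, during which the arm holds its last target. There are 200 camera calls.

## Working session

There is one attempt and no reset: what is moved stays moved. The work goes in short steps, Python scripts to look and compute and a tool call to move; the robot and the scene stay as the last step left them, time stands still between calls to the robot, and variables do not carry over. Pictures are saved under pics/ and viewed, at most 10 in all, crops included, and the job is handed in when it is done.

Besides the shell and the picture viewer there is one more tool, called after "Call:" in YAML: its name, and indented under it one key for each argument. send_rows: Moves the arm, as the interface text tells. Its arguments: {"type":"object","properties":{"rows":{"type":"array","items":{"type":"object","properties":{"hand":{"type":"number"},"x":{"type":"number"},"y":{"type":"number"},"z":{"type":"number"},"roll":{"type":"number"}}}},"force":{"type":"number"}},"required":["rows"]}

```bash
ls; mkdir -p pics; cat > h.py <<'E'
import cv2, numpy as np
from bench import *
def ray(name,u,v,z,cal=None):
    c=cal or get_calibration(name); K=np.array(c["mtx"]);T=np.array(c["world_from_camera"])
    d=T[:3,:3]@np.linalg.solve(K,[u,v,1.]);o=T[:3,3]
    return (o+d*(z-o[2])/d[2])
def proj(name,p,cal=None):
    c=cal or get_calibration(name); K=np.array(c["mtx"]);T=np.linalg.inv(np.array(c["world_from_camera"]))
    q=K@(T[:3,:3]@np.array(p)+T[:3,3]);return q[:2]/q[2]
E
python3 - <<'E'
from h import *
s=get_state();print(s)
a=get_image("top");b=get_image("scene")
cv2.imwrite("pics/top.png",cv2.resize(a,(800,600),interpolation=3));cv2.imwrite("pics/scene.png",b)
for n in("top","scene"):
    c=get_calibration(n);print(np.round(c["mtx"],1).tolist(),np.round(c["world_from_camera"],3).tolist())
E
```

```text
pics
{'time': 0.0, 'joint_positions': array([-1.12290064,  0.32183025, -0.07006573,  1.45169216,  0.0226145 ,
        1.37078274, -0.05691096]), 'qd': array([ 1.56582227e-03, -8.95106319e-05,  6.25211608e-04, -2.30455007e-04,
       -4.46858611e-04, -2.22749741e-03, -1.41609519e-03]), 'joint_torque': array([-1.96337569e-04, -4.91286671e+01, -4.03991975e-01, -3.12527812e+01,
       -6.38793991e-02,  4.34839132e-02,  1.43017464e-04]), 'position': array([0.27308218, 0.58938608, 0.29114792]), 'tool_rot': array([-6.76002654e-01, -3.06769380e+00,  2.98851339e-03]), 'ft_force': array([-0.77865612,  0.7448592 , -0.20878115]), 'torque': array([ 0.00127695, -0.0168449 ,  0.04134074]), 'grip_force': 0.0, 'grip_width': 1.0036175736417243}
[[469.3, 0.0, 270.6], [0.0, 469.3, 207.7], [0.0, 0.0, 1.0]] [[0.01, -0.987, 0.162, 0.397], [-1.0, -0.012, -0.01, 0.0], [0.011, -0.162, -0.987, 1.366], [0.0, 0.0, 0.0, 1.0]]
[[438.0, 0.0, 285.6], [0.0, 438.0, 213.0], [0.0, 0.0, 1.0]] [[-0.649, 0.411, -0.64, 1.404], [0.761, 0.352, -0.545, 0.721], [0.001, -0.841, -0.541, 0.807], [0.0, 0.0, 0.0, 1.0]]
```

View pics/top.png

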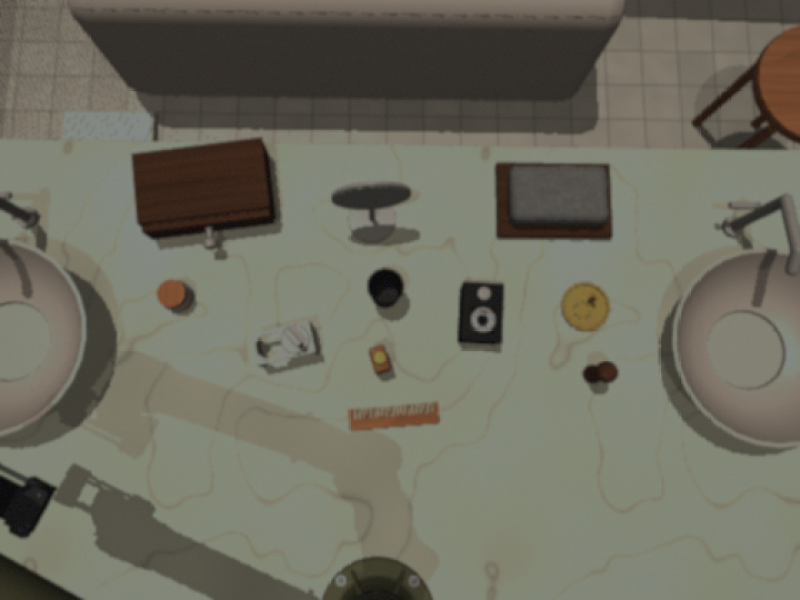

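View pics/scene.png

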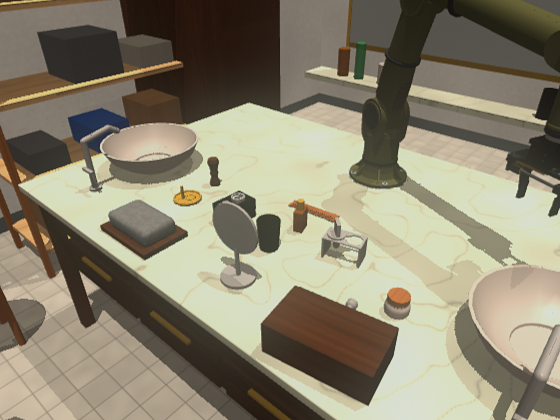

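The top view shows the stand near (285,345), with its wide end to the left, and the tank near (482,315), with its port at (483,320) and button at (484,293). I'll enlarge both.

```bash
python3 - <<'E'
from h import *
a=get_image("top")
s=a[218:262,170:230]; t=a[190:250,310:365]
A=cv2.resize(s,None,fx=8,fy=8,interpolation=2);B=cv2.resize(t,None,fx=5,fy=5,interpolation=2)
im=np.zeros((352,480+275,3),np.uint8);im[:352,:480]=A;im[:300,480:]=B
im=cv2.convertScaleAbs(im,alpha=1.3)
cv2.imwrite("pics/crop.png",im)
f=.7
print("stand",ray("top",285*f,345*f,.07),"plug",ray("top",295*f,340*f,.1))
print("port",ray("top",483*f,320*f,.08),"button",ray("top",484*f,293*f,.079))
E
```

```text
stand [0.51288052 0.1827002  0.07      ] plug [0.51987977 0.15992171 0.1       ]
port [ 0.56470087 -0.19984516  0.08      ] button [ 0.6179455  -0.20266074  0.079     ]
```

View pics/crop.png

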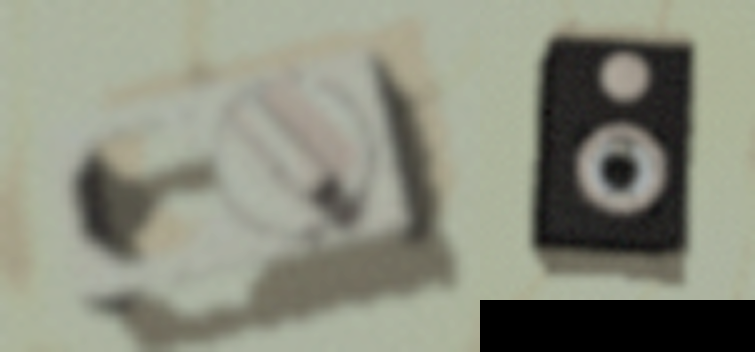

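The enlarged crop shows the flange centre at about (297,160), the paddle running from upper left to lower right, and the wide end at about (140,195). The port is at (620,169) and the button at (625,76). I'll move above the plug now and refine with the wrist camera.

Call:
send_rows:
  rows:
    - {"x": 23, "y": -42, "roll": -8.5, "hand": 60}
    - {"x": 23, "y": -42, "roll": -8.5}
    - {"x": 23, "y": -42, "roll": -8.5}
    - {"x": 23, "y": -42, "roll": -8.5}
    - {"x": 23, "y": -42, "roll": -8.5}
    - {"x": 23, "y": -42, "roll": -8.5}
    - {"x": 23, "y": -42, "roll": -8.5}
    - {"x": 23, "y": -42, "roll": -8.5}
    - {"x": 23, "y": -42, "roll": -8.5}
    - {"x": 23, "y": -42, "roll": -8.5}

```text
schema error: expected keys hand, x, y, z, roll
```

Call:
send_rows:
  rows:
    - {"roll": -8.5}
    - {"roll": -8.5}
    - {"roll": -8.5}
    - {"roll": -8.5}
    - {}
    - {}

```text
schema error: expected keys hand, x, y, z, roll
```

```bash
python3 - <<'E'
from h import *
f=lambda X,x0,k:(X+.5)/k-.5+x0
pl=ray("top",f(297,170,8),f(160,218,8),.076);wd=ray("top",f(140,170,8),f(195,218,8),.07)
po=ray("top",f(140,310,5),f(169,190,5),.08);bu=ray("top",f(145,310,5),f(76,190,5),.079)
for n,p in zip("pl wd po bu".split(),(pl,wd,po,bu)):print(n,p.round(4))
s=get_state();print(s["position"],s["tool_rot"],s["joint_positions"][6],s["time"])
c=get_calibration("wrist");print(np.round(c["mtx"],1).tolist(),np.round(c["world_from_camera"],4).tolist())
for p in(pl,wd):print(proj("wrist",p,c))
im=get_image("wrist");cv2.imwrite("pics/w1.png",im)
E
```

```text
pl [0.5234 0.1625 0.076 ]
wd [0.5113 0.2169 0.07  ]
po [ 0.5664 -0.1985  0.08  ]
bu [ 0.6188 -0.2021  0.079 ]
[0.27311809 0.58947665 0.29141758] [-6.76065126e-01 -3.06773684e+00  2.24709450e-03] -0.05691869855122874 0.15
[[309.1, 0.0, 285.3], [0.0, 309.1, 206.7], [0.0, 0.0, 1.0]] [[0.4194, 0.8649, 0.2759, 0.1973], [0.9078, -0.3993, -0.1282, 0.6254], [-0.0007, 0.3042, -0.9526, 0.3842], [0.0, 0.0, 0.0, 1.0]]
[ 87.67377568 467.12221985]
[116.87532378 445.84499146]
```

View pics/w1.png

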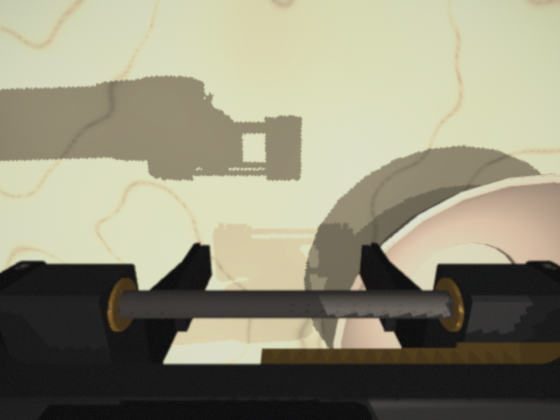

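The arm didn't move because every row needs all the keys, so this wrist view shows only the empty counter at the start pose. Resending.

Call:
send_rows:
  rows:
    - {"x": 23, "y": -42, "z": 0, "roll": -8.5, "hand": 60}
    - {"x": 23, "y": -42, "z": 0, "roll": -8.5, "hand": 60}
    - {"x": 23, "y": -42, "z": 0, "roll": -8.5, "hand": 60}
    - {"x": 23, "y": -42, "z": 0, "roll": -8.5, "hand": 60}
    - {"x": 23, "y": -42, "z": 0, "roll": -8.5, "hand": 60}
    - {"x": 23, "y": -42, "z": 0, "roll": -8.5, "hand": 60}
    - {"x": 23, "y": -42, "z": 0, "roll": -8.5, "hand": 60}
    - {"x": 23, "y": -42, "z": 0, "roll": -8.5, "hand": 60}
    - {"x": 23, "y": -42, "z": 0, "roll": -8.5, "hand": 60}
    - {"x": 23, "y": -42, "z": 0, "roll": -8.5, "hand": 60}
  force: 30

```text
time: 1.2
position: [0.5037, 0.1679, 0.2924]
tool_rot: [-2.576, -1.798, -0.001]
ft_force: [-0.7, 0.1, 0.0]
grip_width: 0.691
grip_force: 0.0
```

Call:
send_rows:
  rows:
    - {"x": 0, "y": 0, "z": 0, "roll": -8.5, "hand": 60}
    - {"x": 0, "y": 0, "z": 0, "roll": -8.5, "hand": 60}
    - {"x": 0, "y": 0, "z": 0, "roll": -8.5, "hand": 60}
    - {"x": 0, "y": 0, "z": 0, "roll": -8.5, "hand": 60}
    - {"x": 0, "y": 0, "z": 0, "roll": 0, "hand": 60}
    - {"x": 0, "y": 0, "z": 0, "roll": 0, "hand": 60}

```text
time: 1.8
position: [0.5031, 0.1698, 0.2922]
tool_rot: [2.985, 0.98, -0.0]
ft_force: [0.6, 0.0, -0.2]
grip_width: 0.689
grip_force: 0.0
```

```bash
python3 - <<'E'
from h import *
s=get_state();print(s["position"],s["tool_rot"],s["joint_positions"][6],s["time"])
c=get_calibration("wrist")
for p in([.5234,.1625,.076],[.5113,.2169,.07]):print(proj("wrist",p,c))
im=get_image("wrist");cv2.imwrite("pics/w2.png",cv2.resize(im,(800,600),interpolation=2))
E
```

```text
[0.5031287  0.16979719 0.2921954 ] [ 2.98473181e+00  9.79944821e-01 -3.67628103e-04] -1.2892066892599268 1.8
[302.95563093 182.80319956]
[253.07900898 159.86311289]
```

View pics/w2.png

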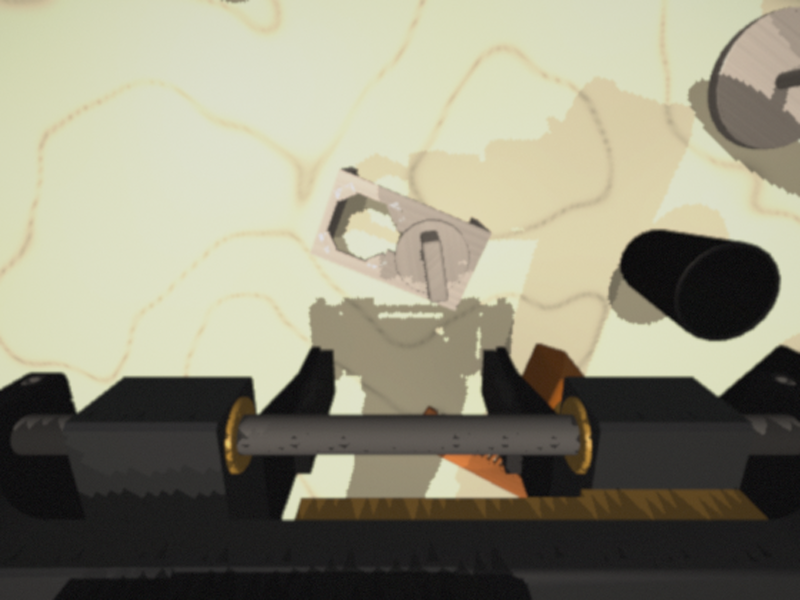

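The wrist view shows the stand at (400,240), with the wide end at about (368,228). The flange is centred near (432,258) and the paddle runs from (430,240) to (438,300). I'll enlarge this for accuracy.

```bash
python3 - <<'E'
from h import *
im=get_image("wrist")[110:220,210:356]
cv2.imwrite("pics/w3.png",cv2.convertScaleAbs(cv2.resize(im,None,fx=5.4,fy=5.4,interpolation=2),alpha=1.1))
E
```

```text
(no output)
```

View pics/w3.png

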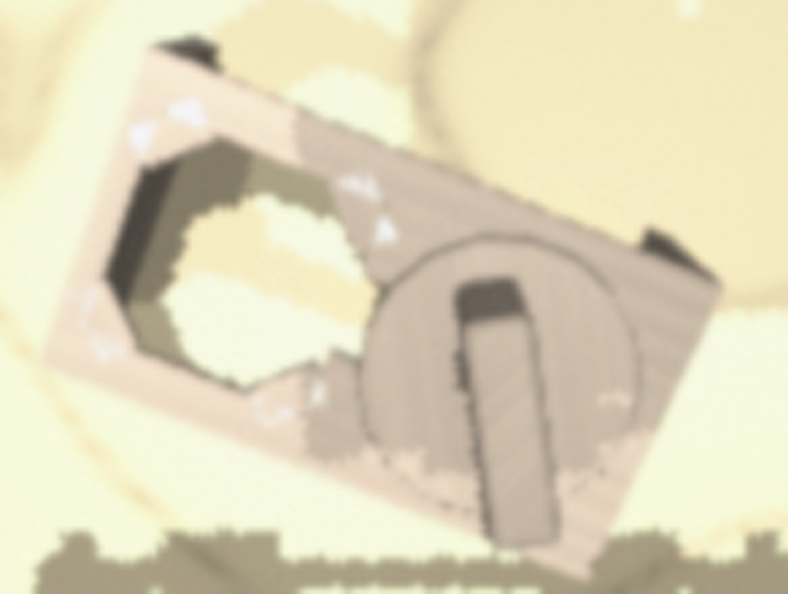

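The corners are clear in the enlarged crop. The paddle's top face is at (465,320), (527,318), (558,540) and (495,547), and the flange is centred at (498,374). The plate corners are (150,47), (720,287), (590,578) and (42,362).

```bash
python3 - <<'E'
from h import *
from scipy.spatial.transform import Rotation as R
c=get_calibration("wrist")
g=lambda X,Y,z:ray("wrist",(X+.5)/5.4-.5+210,(Y+.5)/5.4-.5+110,z,c)[:2]
A=[g(*p,.118) for p in[(465,320),(527,318),(558,540),(495,547)]]
ea,eb=(A[0]+A[1])/2,(A[2]+A[3])/2
d=ea-eb;print("paddle c",np.mean(A,0),"len",np.linalg.norm(d),"w",np.linalg.norm(A[0]-A[1]),"yaw",np.degrees(np.arctan2(d[1],d[0])))
print("flange",g(498,374,.076),"w",np.linalg.norm(g(360,374,.076)-g(637,374,.076)))
P=[g(*p,.07) for p in[(150,47),(720,287),(590,578),(42,362)]]
x=(P[1]+P[2]-P[0]-P[3])/2;C=np.mean(P,0);L=np.linalg.norm(x);u=x/L
print("stand",C,L,"yaw",np.degrees(np.arctan2(u[1],u[0])),"wide",C-.03*u, "u",u)
print("oct",np.mean([g(*p,.07) for p in[(220,137),(145,170),(108,275),(138,347),(245,390),(330,183),(378,280),(333,352)]],0))
print("yaw-from-slot plug offset",(np.mean(A,0)-C)@u,np.cross(u,np.mean(A,0)-C))
r=R.from_rotvec(get_state()["tool_rot"]).as_matrix();print("tool y yaw",np.degrees(np.arctan2(r[1,1],r[0,1])),get_state()["position"])
E
```

```text
paddle c [0.52556037 0.16541825] len 0.03864376178170913 w 0.010017588478414372 yaw 44.90023563768561
flange [0.52603321 0.16594349] w 0.052324828329826614
stand [0.51933747 0.18884635] 0.11504881279260866 yaw -76.06184136679005 wide [0.51211123 0.21796304] u [ 0.24087448 -0.97055628]
oct [0.51218004 0.21690773]
yaw-from-slot plug offset 0.024237227249452386 0.0003964482660111634
tool y yaw -53.70493954808471 [0.50316755 0.1698336  0.29223871]<stdin>:13: DeprecationWarning: Arrays of 2-dimensional vectors are deprecated. Use arrays of 3-dimensional vectors instead. (deprecated in NumPy 2.0)
```

The estimates agree with each other: plug at (0.526, 0.1655) with yaw about 44.5°, and lateral offset from the slot about 0. Aligning and descending.

Call:
send_rows:
  rows:
    - {"x": 12, "y": -2, "z": 0, "roll": 4.1, "hand": 60}
    - {"x": 10.8, "y": -2.3, "z": 0, "roll": 4.1, "hand": 60}
    - {"x": 0, "y": 0, "z": -30, "roll": 0, "hand": 60}
    - {"x": 0, "y": 0, "z": -30, "roll": 0, "hand": 60}
    - {"x": 0, "y": 0, "z": -30, "roll": 0, "hand": 60}
    - {"x": 0, "y": 0, "z": -30, "roll": 0, "hand": 60}
    - {"x": 0, "y": 0, "z": -21, "roll": 0, "hand": 60}
    - {"x": 0, "y": 0, "z": 0, "roll": 0, "hand": 60}
    - {"x": 0, "y": 0, "z": 0, "roll": 0, "hand": 60}
  force: 30

```text
time: 2.8
position: [0.5262, 0.1655, 0.1516]
tool_rot: [2.909, 1.187, -0.0]
ft_force: [0.4, -0.1, 1.5]
grip_width: 0.687
grip_force: 0.0
```

Call:
send_rows:
  rows:
    - {"x": 0, "y": 0, "z": 0, "roll": 0, "hand": 20}
    - {"x": 0, "y": 0, "z": 0, "roll": 0, "hand": 20}
    - {"x": 0, "y": 0, "z": 0, "roll": 0, "hand": 20}
    - {"x": 0, "y": 0, "z": 0, "roll": 0, "hand": 14}
    - {"x": 0, "y": 0, "z": 0, "roll": 0, "hand": 8}
    - {"x": 0, "y": 0, "z": 0, "roll": 0, "hand": 4}
    - {"x": 0, "y": 0, "z": 0, "roll": 0, "hand": 4}
    - {"x": 0, "y": 0, "z": 0, "roll": 0, "hand": 4}

```text
time: 3.6
position: [0.526, 0.1656, 0.1513]
tool_rot: [2.909, 1.186, -0.0]
ft_force: [0.1, 0.4, -0.1]
grip_width: 0.138
grip_force: 30.0
```

Gripped, with an opening of 12 mm. Sliding to the wide end with a 1 mm lift to relieve friction.

Call:
send_rows:
  rows:
    - {"x": 0, "y": 0, "z": 1, "roll": 0, "hand": 4}
    - {"x": -2.3, "y": 8.7, "z": 0, "roll": 0, "hand": 4}
    - {"x": -2.3, "y": 8.7, "z": 0, "roll": 0, "hand": 4}
    - {"x": -2.3, "y": 8.7, "z": 0, "roll": 0, "hand": 4}
    - {"x": -2.3, "y": 8.7, "z": 0, "roll": 0, "hand": 4}
    - {"x": -2.4, "y": 8.7, "z": 0, "roll": 0, "hand": 4}
    - {"x": -2.3, "y": 8.6, "z": 0, "roll": 0, "hand": 4}
    - {"x": 0, "y": 0, "z": 0, "roll": 0, "hand": 4}
    - {"x": 0, "y": 0, "z": 0, "roll": 0, "hand": 4}

```text
time: 4.5
position: [0.5121, 0.2176, 0.1522]
tool_rot: [2.909, 1.186, -0.0]
ft_force: [0.1, -0.9, -1.8]
grip_width: 0.134
grip_force: 30.0
```

Call:
send_rows:
  rows:
    - {"x": 0, "y": 0, "z": 4, "roll": 0, "hand": 4}
    - {"x": 0, "y": 0, "z": 5, "roll": 0, "hand": 4}
    - {"x": 0, "y": 0, "z": 6, "roll": 0, "hand": 4}
    - {"x": 0, "y": 0, "z": 8, "roll": 0, "hand": 4}
    - {"x": 0, "y": 0, "z": 8, "roll": 0, "hand": 4}
    - {"x": 0, "y": 0, "z": 8, "roll": 0, "hand": 4}

```text
time: 5.1
position: [0.5123, 0.2176, 0.1923]
tool_rot: [-2.909, -1.186, -0.001]
ft_force: [-0.6, -0.3, -1.5]
grip_width: 0.132
grip_force: 30.0
```

The plug lifted out freely. Raising it and carrying it over the port.

Call:
send_rows:
  rows:
    - {"x": 0, "y": 0, "z": 36, "roll": 0, "hand": 4}
    - {"x": 0, "y": 0, "z": 36, "roll": 0, "hand": 4}
    - {"x": 0, "y": 0, "z": 36, "roll": 0, "hand": 4}
    - {"x": 2, "y": -17, "z": 0, "roll": 0, "hand": 4}

```text
time: 5.5
position: [0.5159, 0.204, 0.3056]
tool_rot: [-2.904, -1.191, -0.017]
ft_force: [0.3, 0.8, -1.0]
grip_width: 0.135
grip_force: 30.0
```

Call:
send_rows:
  rows:
    - {"x": 5.2, "y": -40, "z": 0, "roll": 6.2, "hand": 4}
    - {"x": 5.2, "y": -40, "z": 0, "roll": 6.2, "hand": 4}
    - {"x": 5.2, "y": -40, "z": 0, "roll": 6.2, "hand": 4}
    - {"x": 5.2, "y": -40, "z": 0, "roll": 6.2, "hand": 4}
    - {"x": 5.2, "y": -40, "z": 0, "roll": 6.2, "hand": 4}
    - {"x": 5.2, "y": -40, "z": 0, "roll": 6.2, "hand": 4}
    - {"x": 5.2, "y": -40, "z": 0, "roll": 6.2, "hand": 4}
    - {"x": 5.2, "y": -40, "z": 0, "roll": 6.2, "hand": 4}
    - {"x": 5.2, "y": -40, "z": 0, "roll": 6.2, "hand": 4}
    - {"x": 5.2, "y": -40, "z": 0, "roll": 6.2, "hand": 4}

```text
time: 6.5
position: [0.5656, -0.2014, 0.2991]
tool_rot: [-1.878, -2.518, -0.0]
ft_force: [-0.5, 0.7, -0.9]
grip_width: 0.138
grip_force: 30.0
```

Call:
send_rows:
  rows:
    - {"x": 0, "y": 0, "z": 0, "roll": 0, "hand": 4}
    - {"x": 0, "y": 0, "z": 0, "roll": 0, "hand": 4}
    - {"x": 0, "y": 0, "z": 0, "roll": 0, "hand": 4}
    - {"x": 0, "y": 0, "z": 0, "roll": 0, "hand": 4}

```text
time: 6.9
position: [0.5663, -0.1977, 0.2991]
tool_rot: [-1.88, -2.516, -0.001]
ft_force: [-0.4, 0.1, -1.7]
grip_width: 0.134
grip_force: 30.0
```

```bash
python3 - <<'E'
from h import *
s=get_state();print(s["position"],s["tool_rot"],s["joint_positions"][6],s["time"])
c=get_calibration("wrist");np.save("cw.npy",c["world_from_camera"])
im=get_image("wrist")
u,v=proj("wrist",[.5664,-.1985,.08],c);print(u,v)
u0,v0=int(min(max(u,75),485)-75),int(min(max(v-20,55),364)-55);print(u0,v0)
cv2.imwrite("pics/w4.png",cv2.resize(im[v0:v0+110,u0:u0+150],None,fx=5.3,fy=5.3,interpolation=2))
E
```

```text
[ 0.5663442  -0.19768086  0.29911843] [-1.87991786e+00 -2.51625842e+00 -1.02642385e-03] 0.693158927713714 6.9
284.39251968493227 194.01410270687367
209 119
```

View pics/w4.png

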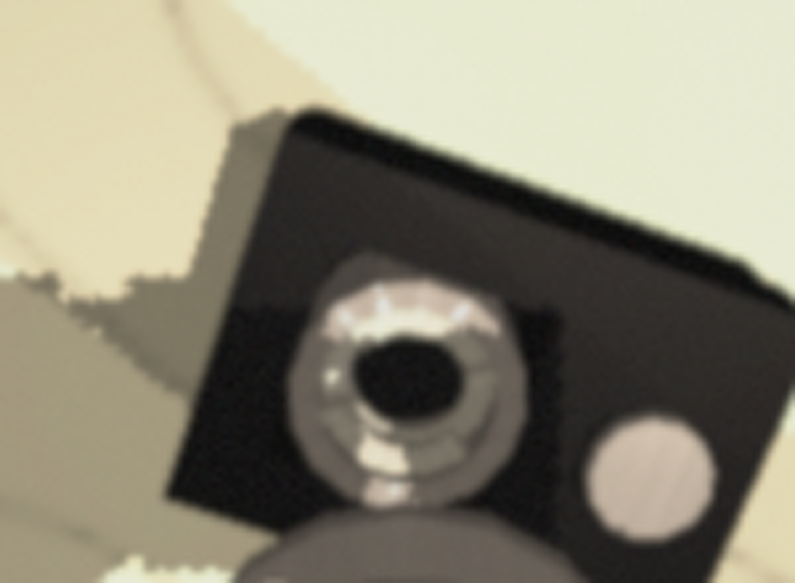

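This view shows the port rim as a circle centred at about (408,391), 240 px wide, with the button centred at (651,479). The tank's top back edge runs from (290,135) to (775,300).

```bash
python3 - <<'E'
from h import *
c=get_calibration("wrist")
g=lambda X,Y,z:ray("wrist",(X+.5)/5.3-.5+209,(Y+.5)/5.3-.5+119,z,c)[:2]
po=g(408,391,.08);bu=g(651,479,.079);d=bu-po
print("port",po,"w",np.linalg.norm(g(288,391,.08)-g(528,391,.08)),"d",np.linalg.norm(d),"yaw",np.degrees(np.arctan2(d[1],d[0])))
e=g(775,300,.07)-g(290,135,.07);print("edge",np.linalg.norm(e),np.degrees(np.arctan2(e[1],e[0])))
e=g(290,135,.07)-g(170,495,.07);print("edge",np.linalg.norm(e),np.degrees(np.arctan2(e[1],e[0])))
p=get_state()["position"];t=get_state()["tool_rot"]
print("shift mm",(po-p[:2])*1e3,"tooly",np.degrees(2*np.arctan2(t[1],t[0]))-90, p)
E
```

```text
port [ 0.56715378 -0.19660778] w 0.047276569765333 d 0.05226153090432417 yaw -4.2721509280103245
edge 0.10156207756461554 -2.132344894038332
edge 0.07822149648107234 86.75096127970396
shift mm [0.77648601 1.14529757] tooly -343.51854270895393 [ 0.5663773  -0.19775308  0.29923231]
```

The shift needed is (+0.8, +1.1) mm. Port yaw is about −3°, so a is about −70° over the middle of the ramp. Contact should come at TCP z ≈ 177.5 mm.

Call:
send_rows:
  rows:
    - {"x": 0.8, "y": 1.1, "z": 0, "roll": 0, "hand": 4}
    - {"x": 0, "y": 0, "z": -25, "roll": 0, "hand": 4}
    - {"x": 0, "y": 0, "z": -25, "roll": 0, "hand": 4}
    - {"x": 0, "y": 0, "z": -25, "roll": 0, "hand": 4}
    - {"x": 0, "y": 0, "z": -10, "roll": 0, "hand": 4}
    - {"x": 0, "y": 0, "z": -10, "roll": 0, "hand": 4}
    - {"x": 0, "y": 0, "z": -10, "roll": 0, "hand": 4}
    - {"x": 0, "y": 0, "z": -10, "roll": 0, "hand": 4}
    - {"x": 0, "y": 0, "z": 0, "roll": 0, "hand": 4}
    - {"x": 0, "y": 0, "z": 0, "roll": 0, "hand": 4}

```text
time: 7.95
position: [0.5671, -0.1984, 0.1845]
tool_rot: [1.883, 2.514, 0.0]
ft_force: [-0.6, 0.4, -1.6]
grip_width: 0.133
grip_force: 30.0
```

Call:
send_rows:
  rows:
    - {"x": 0, "y": 0, "z": -1, "roll": 0, "hand": 4}
    - {"x": 0, "y": 0, "z": -1, "roll": 0, "hand": 4}
    - {"x": 0, "y": 0, "z": -1, "roll": 0, "hand": 4}
    - {"x": 0, "y": 0, "z": -1, "roll": 0, "hand": 4}
    - {"x": 0, "y": 0, "z": 0, "roll": 0, "hand": 4}

```text
time: 8.45
position: [0.5668, -0.1979, 0.18]
tool_rot: [-1.882, -2.514, -0.0]
ft_force: [-0.5, 0.2, -1.3]
grip_width: 0.136
grip_force: 30.0
```

Call:
send_rows:
  rows:
    - {"x": 0.3, "y": 1.3, "z": 0, "roll": 0, "hand": 4}
    - {"x": 0, "y": 0, "z": 0, "roll": 0, "hand": 4}
    - {"x": 0, "y": 0, "z": -1, "roll": 0, "hand": 4}
    - {"x": 0, "y": 0, "z": -0.5, "roll": 0, "hand": 4}
    - {"x": 0, "y": 0, "z": -0.5, "roll": 0, "hand": 4}
    - {"x": 0, "y": 0, "z": 0, "roll": 0, "hand": 4}

```text
time: 9.05
position: [0.5671, -0.1971, 0.1782]
tool_rot: [-1.883, -2.515, 0.0]
ft_force: [0.3, -0.2, -1.6]
grip_width: 0.137
grip_force: 30.0
```

Call:
send_rows:
  rows:
    - {"x": 0, "y": 0, "z": -0.5, "roll": 0, "hand": 4}
    - {"x": 0, "y": 0, "z": -0.5, "roll": 0, "hand": 4}
    - {"x": 0, "y": 0, "z": 0, "roll": 0, "hand": 4}

```text
time: 9.35
position: [0.5673, -0.1971, 0.1776]
tool_rot: [1.883, 2.514, 0.0]
ft_force: [-0.6, 1.3, 0.7]
grip_width: 0.134
grip_force: 30.0
```

Contact came right at the predicted height. I'll add a touch of downward load to confirm it.

Call:
send_rows:
  rows:
    - {"x": 0, "y": 0, "z": -0.5, "roll": 0, "hand": 4}
    - {"x": 0, "y": 0, "z": 0, "roll": 0, "hand": 4}
    - {"x": 0, "y": 0, "z": 0, "roll": 0, "hand": 4}

```text
time: 9.65
position: [0.5674, -0.1971, 0.1775]
tool_rot: [1.883, 2.514, 0.001]
ft_force: [-1.8, 1.0, 5.4]
grip_width: 0.133
grip_force: 30.0
```

The load reads 5 N, so the lugs are resting on the ramps. Backing off anticlockwise while following the ramp's rise.

Call:
send_rows:
  rows:
    - {"x": 0, "y": 0, "z": 0.15, "roll": 5, "hand": 4}
    - {"x": 0, "y": 0, "z": 0.1, "roll": 5, "hand": 4}
    - {"x": 0, "y": 0, "z": 0.1, "roll": 5, "hand": 4}
    - {"x": 0, "y": 0, "z": 0.1, "roll": 5, "hand": 4}
    - {"x": 0, "y": 0, "z": 0, "roll": 0, "hand": 4}

```text
time: 10.15
position: [0.5668, -0.1977, 0.1777]
tool_rot: [-1.416, -2.804, 0.001]
ft_force: [-3.0, 0.6, 5.0]
grip_width: 0.133
grip_force: 30.0
```

Call:
send_rows:
  rows:
    - {"x": 0, "y": 0, "z": 0.1, "roll": 5, "hand": 4}
    - {"x": 0, "y": 0, "z": 0.1, "roll": 5, "hand": 4}
    - {"x": 0, "y": 0, "z": 0.1, "roll": 5, "hand": 4}
    - {"x": 0, "y": 0, "z": 0.05, "roll": 5, "hand": 4}
    - {"x": 0, "y": 0, "z": 0, "roll": 5, "hand": 4}
    - {"x": 0, "y": 0, "z": 0, "roll": 5, "hand": 4}
    - {"x": 0, "y": 0, "z": 0, "roll": 0, "hand": 4}

```text
time: 10.85
position: [0.5665, -0.1978, 0.1772]
tool_rot: [-0.644, -3.074, 0.001]
ft_force: [-1.7, -1.0, 0.8]
grip_width: 0.137
grip_force: 30.0
```

At a ≈ −20° the ramp load has gone, so the lugs are past the free edge. Turning on to a ≈ 0 and lowering.

Call:
send_rows:
  rows:
    - {"x": 0, "y": 0, "z": 0, "roll": 5, "hand": 4}
    - {"x": 0, "y": 0, "z": 0, "roll": 5, "hand": 4}
    - {"x": 0, "y": 0, "z": 0, "roll": 5, "hand": 4}
    - {"x": 0, "y": 0, "z": 0, "roll": 5, "hand": 4}
    - {"x": 0, "y": 0.5, "z": 0, "roll": 0, "hand": 4}
    - {"x": 0, "y": 0, "z": -1, "roll": 0, "hand": 4}
    - {"x": 0, "y": 0, "z": -1, "roll": 0, "hand": 4}
    - {"x": 0, "y": 0, "z": 0, "roll": 0, "hand": 4}

```text
time: 11.65
position: [0.5665, -0.1967, 0.1751]
tool_rot: [-0.102, -3.138, -0.0]
ft_force: [-3.8, -0.5, -0.7]
grip_width: 0.138
grip_force: 30.0
```

Call:
send_rows:
  rows:
    - {"x": 0, "y": 0, "z": -1, "roll": 0, "hand": 4}
    - {"x": 0, "y": 0, "z": -1, "roll": 0, "hand": 4}
    - {"x": 0, "y": 0, "z": 0, "roll": 0, "hand": 4}

```text
time: 11.95
position: [0.5666, -0.1967, 0.1733]
tool_rot: [-0.101, -3.138, -0.0]
ft_force: [-5.2, -0.0, -0.6]
grip_width: 0.133
grip_force: 30.0
```

Dropping in freely. A small side load in −x suggests nudging −0.5 mm in x.

Call:
send_rows:
  rows:
    - {"x": -0.5, "y": 0, "z": -1, "roll": 0, "hand": 4}
    - {"x": 0, "y": 0, "z": -1, "roll": 0, "hand": 4}
    - {"x": 0, "y": 0, "z": -1, "roll": 0, "hand": 4}
    - {"x": 0, "y": 0, "z": 0, "roll": 0, "hand": 4}

```text
time: 12.35
position: [0.5665, -0.1967, 0.1704]
tool_rot: [-0.101, -3.139, 0.0]
ft_force: [-4.5, -1.4, 0.7]
grip_width: 0.135
grip_force: 30.0
```

Call:
send_rows:
  rows:
    - {"x": 0, "y": 0, "z": -0.5, "roll": 0, "hand": 4}
    - {"x": 0, "y": 0, "z": -0.5, "roll": 0, "hand": 4}
    - {"x": 0, "y": 0, "z": 0, "roll": 0, "hand": 4}

```text
time: 12.65
position: [0.5665, -0.1967, 0.1698]
tool_rot: [-0.101, -3.14, -0.0]
ft_force: [-4.9, -1.6, 1.9]
grip_width: 0.135
grip_force: 30.0
```

Call:
send_rows:
  rows:
    - {"x": -0.4, "y": 0, "z": -0.5, "roll": 0, "hand": 4}
    - {"x": 0, "y": 0, "z": 0, "roll": 0, "hand": 4}
    - {"x": 0, "y": 0, "z": 0, "roll": 0, "hand": 4}

```text
time: 12.95
position: [0.5664, -0.1966, 0.1697]
tool_rot: [0.1, 3.14, 0.0]
ft_force: [-5.8, -1.3, 4.1]
grip_width: 0.136
grip_force: 30.0
```

Bottomed in the thread start, with the seat about 8.4 mm above the rim as expected. Running in clockwise at 0.067 mm per degree.

Call:
send_rows:
  rows:
    - {"x": 0, "y": 0, "z": -0.2, "roll": -5, "hand": 4}
    - {"x": 0, "y": 0, "z": -0.3, "roll": -5, "hand": 4}
    - {"x": 0, "y": 0, "z": -0.3, "roll": -5, "hand": 4}
    - {"x": 0, "y": 0, "z": -0.3, "roll": -5, "hand": 4}
    - {"x": 0, "y": 0, "z": 0, "roll": 0, "hand": 4}

```text
time: 13.45
position: [0.5668, -0.1965, 0.1683]
tool_rot: [0.644, 3.074, -0.0]
ft_force: [-3.8, -1.6, 0.4]
grip_width: 0.136
grip_force: 30.0
```

Call:
send_rows:
  rows:
    - {"x": 0, "y": 0, "z": -0.35, "roll": -5, "hand": 4}
    - {"x": 0, "y": 0, "z": -0.35, "roll": -5, "hand": 4}
    - {"x": 0, "y": 0, "z": -0.35, "roll": -5, "hand": 4}
    - {"x": 0, "y": 0, "z": -0.35, "roll": -5, "hand": 4}
    - {"x": 0, "y": 0, "z": 0, "roll": 0, "hand": 4}

```text
time: 13.95
position: [0.5672, -0.1963, 0.167]
tool_rot: [1.164, 2.916, 0.001]
ft_force: [-2.1, -1.2, 1.3]
grip_width: 0.136
grip_force: 30.0
```

```bash
python3 -c "
from bench import *
s=get_state();print(s['torque'],s['ft_force'])"
```

```text
[-0.15423159  0.60192084 -0.01903455] [-2.07591665 -1.18176262  1.30383012]
```

It's engaged: sunk 2.7 mm over 40° with almost no torque. Continuing.

Call:
send_rows:
  rows:
    - {"x": 0, "y": 0, "z": -0.35, "roll": -5, "hand": 4}
    - {"x": 0, "y": 0, "z": -0.35, "roll": -5, "hand": 4}
    - {"x": 0, "y": 0, "z": -0.35, "roll": -5, "hand": 4}
    - {"x": 0, "y": 0, "z": -0.35, "roll": -5, "hand": 4}
    - {"x": 0, "y": 0, "z": -0.35, "roll": -5, "hand": 4}
    - {"x": 0, "y": 0, "z": -0.35, "roll": -5, "hand": 4}
    - {"x": 0, "y": 0, "z": -0.35, "roll": -5, "hand": 4}
    - {"x": 0, "y": 0, "z": -0.35, "roll": -5, "hand": 4}
    - {"x": 0, "y": 0, "z": 0, "roll": 0, "hand": 4}

```text
time: 14.85
position: [0.5679, -0.196, 0.1643]
tool_rot: [2.089, 2.343, 0.003]
ft_force: [-0.3, -0.3, 1.1]
grip_width: 0.138
grip_force: 30.0
```

Call:
send_rows:
  rows:
    - {"x": 0, "y": 0, "z": -0.35, "roll": -5, "hand": 4}
    - {"x": 0, "y": 0, "z": -0.35, "roll": -5, "hand": 4}
    - {"x": 0, "y": 0, "z": -0.35, "roll": -5, "hand": 4}
    - {"x": 0, "y": 0, "z": -0.35, "roll": -5, "hand": 4}
    - {"x": 0, "y": 0, "z": -0.35, "roll": -5, "hand": 4}
    - {"x": 0, "y": 0, "z": -0.35, "roll": -5, "hand": 4}
    - {"x": 0, "y": 0, "z": 0, "roll": 0, "hand": 4}

```text
time: 15.55
position: [0.5674, -0.196, 0.1619]
tool_rot: [2.625, 1.724, 0.003]
ft_force: [1.7, 0.3, 0.3]
grip_width: 0.135
grip_force: 30.0
```

```bash
python3 -c "
from bench import *
s=get_state();print(s['torque'],s['ft_force'],s['joint_positions'][6])"
```

```text
[-0.08287244 -0.06275148 -0.00829718] [1.66202535 0.27938808 0.25466792] 0.09662162731969054
```

At a ≈ −110° the seat is about 0.6 mm above the rim. Finishing gently.

Call:
send_rows:
  rows:
    - {"x": 0, "y": 0, "z": -0.25, "roll": -3.5, "hand": 4}
    - {"x": 0, "y": 0, "z": -0.25, "roll": -3.5, "hand": 4}
    - {"x": 0, "y": 0, "z": -0.25, "roll": -3, "hand": 4}
    - {"x": 0, "y": 0, "z": 0, "roll": 0, "hand": 4}

```text
time: 15.95
position: [0.5672, -0.1962, 0.1614]
tool_rot: [2.765, 1.489, 0.003]
ft_force: [-0.3, 0.2, 1.6]
grip_width: 0.137
grip_force: 30.0
```

```bash
python3 -c "
from bench import *
s=get_state();print(s['torque'],s['ft_force'],s['position'])"
```

```text
[-0.02628305  0.07474112  0.04216353] [-0.29154192  0.17836077  1.63075062] [ 0.56715316 -0.1961725   0.16137054]
```

Call:
send_rows:
  rows:
    - {"x": 0, "y": 0, "z": -0.25, "roll": -3, "hand": 4}
    - {"x": 0, "y": 0, "z": 0, "roll": 0, "hand": 4}
    - {"x": 0, "y": 0, "z": 0, "roll": 0, "hand": 4}

```text
time: 16.25
position: [0.5672, -0.1964, 0.1613]
tool_rot: [2.804, 1.415, 0.003]
ft_force: [1.2, 0.2, 3.2]
grip_width: 0.137
grip_force: 30.0
```

```bash
python3 -c "
from bench import *
s=get_state();print(s['torque'],s['ft_force'],s['position'])"
```

```text
[ 0.02382091 -0.11023066 -0.02083894] [1.15636094 0.15143307 3.2414534 ] [ 0.56721787 -0.1963938   0.16131638]
```

z has levelled off at 161.3 mm, which is exactly the seated height, with light axial contact and no torque. A few more degrees will give margin short of the −144° stop.

Call:
send_rows:
  rows:
    - {"x": 0, "y": 0, "z": 0, "roll": -3, "hand": 4}
    - {"x": 0, "y": 0, "z": 0, "roll": -3, "hand": 4}
    - {"x": 0, "y": 0, "z": 0, "roll": 0, "hand": 4}
    - {"x": 0, "y": 0, "z": 0, "roll": 0, "hand": 4}

```text
time: 16.65
position: [0.5669, -0.1968, 0.1613]
tool_rot: [2.874, 1.264, 0.002]
ft_force: [1.2, -1.0, 5.5]
grip_width: 0.132
grip_force: 30.0
```

```bash
python3 -c "
from bench import *
s=get_state();print(s['torque'],s['ft_force'],s['position'],s['tool_rot'])"
```

```text
[-0.14995139  0.05288635 -0.0470146 ] [ 1.21396916 -1.01938728  5.53127925] [ 0.56691343 -0.19684366  0.16131012] [2.87447376e+00 1.26447565e+00 1.89740786e-03]
```

The flange is seated at a ≈ −129° with negligible torque. Releasing, lifting and checking.

Call:
send_rows:
  rows:
    - {"x": 0, "y": 0, "z": 0, "roll": 0, "hand": 20}
    - {"x": 0, "y": 0, "z": 0, "roll": 0, "hand": 35}
    - {"x": 0, "y": 0, "z": 0, "roll": 0, "hand": 50}
    - {"x": 0, "y": 0, "z": 0, "roll": 0, "hand": 50}
    - {"x": 0, "y": 0, "z": 0, "roll": 0, "hand": 50}
    - {"x": 0, "y": 0, "z": 10, "roll": 0, "hand": 50}
    - {"x": 0, "y": 0, "z": 20, "roll": 0, "hand": 50}
    - {"x": 0, "y": 0, "z": 35, "roll": 0, "hand": 50}
    - {"x": 0, "y": 0, "z": 35, "roll": 0, "hand": 50}
    - {"x": 0, "y": 0, "z": 35, "roll": 0, "hand": 50}

```text
time: 17.65
position: [0.5661, -0.1967, 0.2978]
tool_rot: [2.877, 1.261, 0.001]
ft_force: [0.8, 0.1, -0.2]
grip_width: 0.574
grip_force: 0.0
```

Call:
send_rows:
  rows:
    - {"x": -10, "y": 0, "z": 0, "roll": 0, "hand": 50}
    - {"x": -10, "y": 0, "z": 0, "roll": 0, "hand": 50}
    - {"x": 0, "y": 0, "z": 0, "roll": 0, "hand": 50}
    - {"x": 0, "y": 0, "z": 0, "roll": 0, "hand": 50}

```text
time: 18.05
position: [0.5456, -0.1961, 0.2947]
tool_rot: [-2.876, -1.261, 0.001]
ft_force: [0.9, 0.1, -0.3]
grip_width: 0.571
grip_force: 0.0
```

```bash
python3 - <<'E'
from h import *
c=get_calibration("wrist");im=get_image("wrist");sc=get_image("scene")
u,v=proj("wrist",[.567,-.197,.1],c);u,v=int(min(max(u,100),460)),int(min(max(v,75),345))
A=cv2.resize(im[v-75:v+75,u-100:u+100],(400,300),interpolation=2)
B=cv2.resize(sc[150:270,170:330],(400,300),interpolation=2)
cv2.imwrite("pics/end.png",np.hstack([A,B]));print(get_state()["position"])
E
```

```text
[ 0.54618103 -0.19602105  0.29478106]
```

View pics/end.png

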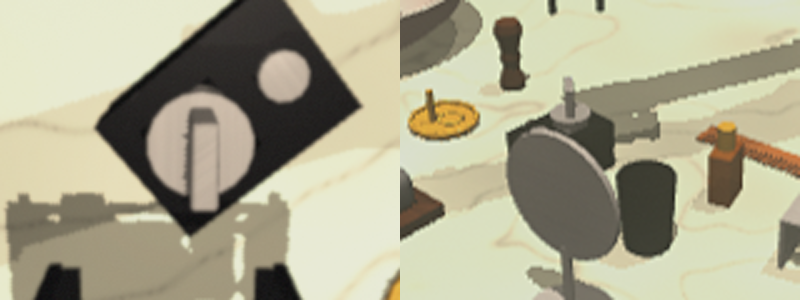

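The left half shows the plug seated upright, with its flange at (200,143) flat over the port, and the gripper clear of it. The right half shows the plug in the tank at (570,110), with the bystanders in view standing where they were.

```bash
python3 -c "
from bench import *
print(close_job())"
```

```text
the job is handed in; nothing more can be done
None
```

I moved the plug from the stand to the soap reservoir, backed it off into the thread start and ran it in clockwise until the flange was home on the rim, then let go and handed the job in at about 18 s; turning torque and contact forces stayed low whenever I read them, the bystanders in the final view looked undisturbed, and the hand-in returned no verdict.

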